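# Make up an idler kit and a drive kit on their kit boards

### The job

Make up the two conveyor repair kits from the stock on the bench, each part seated on the floor of the pocket cut for it. The idler kit goes on the board with three pockets: the guide roller standing on end in the large round pocket, the long rusty bolt standing on its head in the small round pocket, and the hex nut lying flat in the square pocket. The drive kit goes on the board with two pockets: the sprocket lying hub up in the large pocket and the short bright bolt standing on its head in the small one; leave the pipe collar, the strap hook and the U bracket where they lie.

Things in the scene. Friction and masses are not known exactly. Their poses are not given: they have to be found in the camera images.
- guide_roller: dark waisted guide roller standing on end, 52 mm diameter at both ends, 52 mm high, about 0.2 kg; origin at the centre of its underside, z up along its axis. Grasp it across the diameter by its upper end.
- long_bolt: long rusty hex bolt standing on its head, 75 mm high in all: head 24 mm across flats (27 mm across corners) and 11 mm high at the bottom, shank 16 mm diameter above it; about 0.11 kg; origin at the centre of the head's underside, z up along the shank.
- hex_nut: rusty heavy hex nut lying flat, 30 mm across flats, 34 mm across corners, 16 mm high, about 0.07 kg; origin at the centre of its underside, z up; two of its flats face along its x axis.
- sprocket: dark steel chain sprocket lying on its face, hub up: toothed disc 75 mm diameter and 6 mm thick, round hub 26 mm diameter rising from 6 to 22 mm; about 0.38 kg; origin at the centre of its underside, z up. Grasp it by the hub.
- short_bolt: short bright steel hex bolt standing on its head, 58 mm high in all: head 18 mm across flats (20 mm across corners) and 8 mm high at the bottom, shank 12 mm diameter above it; about 0.11 kg; origin at the centre of the head's underside, z up along the shank.
- idler_board: plywood kit board, 160 x 120 x 18 mm (long along its x), fixed; origin at the centre of its underside, on the table; z up. Pockets with flat floors, 8 mm deep from the top (floor 10 mm above the origin). Three pockets: large round, 68 mm diameter, centre at x = -35, y = 0 mm; small round, 42 mm diameter, at x = 43, y = 28 mm; square, 48 x 48 mm, at x = 43, y = -27 mm.
- drive_board: plywood kit board, 160 x 120 x 18 mm (long along its x), fixed; origin at the centre of its underside, on the table; z up. Pockets with flat floors, 8 mm deep from the top (floor 10 mm above the origin). Two round pockets: large, 92 mm diameter, centre at x = -26, y = 0 mm; small, 36 mm diameter, at x = 48, y = 0 mm. A fixed grey cabinet, 240 mm high, stands between the boards.
- pipe_collar: bystander: dark square pipe collar with a bore, 44 x 50 x 22 mm, lying flat; stays; origin at the centre of its underside, z up
- strap_hook: bystander: grey rolled strap hook lying on its edge, 60 x 145 x 26 mm; stays; origin at the centre of its underside, long along its y, z up
- u_bracket: bystander: rusty U-shaped strap bracket, 30 x 78 x 42 mm, opening upward; stays; origin at the centre of its underside, long along its y, z up
There are look-alikes about, which are no part of the job. What is shaped like the long_bolt but blue is not meant.

How it is judged:
By the outcome, as a careful person would: the job done as asked, in the order asked, and still so for the second after the job is handed in, with the robot touching nothing.
It also fails if it takes over 141 s, if anything falls off the work surface, if the arm or the gripper's body presses on something with over 40 N, if the wrist force passes 120 N, or if a joint passes its speed limit or range.

### The arm

A 6-joint arm with a two-finger parallel gripper is mounted at the origin on a cart in front of the work surface, level with it; the furniture and walls round the work are solid. World frame = base frame: x ahead of the robot, y to its left, z up, the work surface at z = 0. Lengths are in m, angles in degrees, forces in N, time in s.
With the tool pointing down it reaches from about 0.35 to 0.875 m from the base axis. Payload 4.2 kg.
Tool frame: the origin (TCP) lies midway between the tips of the shut fingers; the grasp point (between the pads) lies 19 mm behind it; z points along the fingers, y is the line along which they close (so a half turn about z gives the same grasp; the last joint's range is limited). The gripper opens to 87 mm and grips with 3 to 60 N. Pads are 19 mm wide; open, the fingers measure 117 mm over their backs; the gripper's body (75 mm by 190 mm) begins 51 mm behind the grasp point.
Start: joints at [87.41, 22.042, 0.453, 0, -68.411, -14.817], TCP at [0.187, 0.596, 0.223] pointing down, gripper open.
Joint ranges: [-179.83, 179.83], [-69.29, 118.12], [-61.27, 80.66], [-181.25, 117.63], [-171.15, -9.14], [-177.46, 177.46]. Speed limits (degrees/s): [159.86, 159.86, 180, 180, 180, 180].

### API

Orientations are given as a 3x3 rotation matrix whose columns are the frame's x, y, z axes.
In Python, from station import sensors, eyes, workorder gives the robot as it stands.
- The arm moves only by the shell command python3 -m handwheel, which reads ROWS from standard input. ROWS is one flat JSON list of numbers that holds 1 to 8 rows one after another, with no inner brackets; each row has 7 numbers: the opening from 0.0 (shut) to 1.0 (fully open), then dx, dy, dz in units of 50 mm, then a rotation vector rx, ry, rz in degrees; each row is the pose to reach, as a shift and turn from the pose commanded when the command began, along the tool's axes at that moment; what a row does not reach only later rows make up. A row lasts 1/10 s, in which the tool goes at most 0.05 m and 8.59 degrees, less where a joint would pass 70% of its speed; a pose out of reach is approached as far as the arm can. The fingers move at their own pace and stop on an object; the grip force is fixed at half the most. Time passes only in rows, so rows that do not move let the fingers close. It prints the time, the measured TCP pose, the force, the opening and the grip force at its end. Input that does not fit is refused with a message, and nothing moves.
- sensors.sense(): the state, without advancing time (a new reading comes with each control period).
- eyes.capture(name): name is "side" or "top"; returns a dict with "pixels" (420x560x3 uint8, red, green, blue), "z_map" (420x560 float32, m along the optical axis (not along the pixel's ray), 0 where there is no reading), "K" (3x3 intrinsics, pixels), "distortion" ([k1, k2, p1, p2, k3] as OpenCV has them; the pictures are not rectified), "world_from_camera" (4x4, takes a point from camera to world coordinates). Camera axes: x right, y up, looking along -z (the intrinsics and any distortion apply to the point x, -y, -z); pixel columns grow to the right and rows downward; lengths in m; the calibration is good to about 2 mm. A picture is of the moment at which its call begins.
- workorder.finish_job(): hands the job in; it is judged then, once.
The state is a dict: "time_s": time; "joints": joint angles; "joint_velocities": joint speeds; "effort": joint torques, N m; "tcp_pos": TCP position; "ee_rot": TCP orientation; "wrist_force": force on the tool from outside, world axes, zero at the start; "moment": the same for the moment, N m; "gripper_width": opening from 0.0 (shut) to 1.0 (fully open); "gripper_force": force on a finger pad.
Only numpy, scipy, OpenCV 4.12 (cv2) and the standard library are available. Lean on these libraries where they do the work, as an engineer would, in place of code of your own. Each camera call takes 0.05 s, during which the arm holds its last target. There are 200 camera calls.

## Working session

There is one attempt and no reset: what is moved stays moved. The work goes in short steps, Python scripts to look and compute and a shell command to move; the robot and the scene stay as the last step left them, time stands still between calls to the robot, and variables do not carry over. Pictures are saved under pics/ and viewed, at most 14 in all, crops included, and the job is handed in when it is done.

```bash
mkdir -p pics; ls; cat > h.py <<'E'
import numpy as np, cv2, json
from station import sensors, eyes, workorder
def cap(n):
    c=eyes.capture(n); c['n']=n; return c
def ray(c,u,v):
    p=cv2.undistortPoints(np.array([[[u,v]]],float),np.array(c['K'],float),np.array(c['distortion'],float))[0,0]
    T=np.array(c['world_from_camera']); return T[:3,3], T[:3,:3]@np.array([p[0],-p[1],-1.])
def onz(c,u,v,z):
    o,d=ray(c,u,v); return o+d*(z-o[2])/d[2]
def cloud(c):
    H,W=c['z_map'].shape; u,v=np.meshgrid(np.arange(W),np.arange(H))
    p=cv2.undistortPoints(np.stack([u,v],-1).reshape(-1,1,2).astype(float),np.array(c['K'],float),np.array(c['distortion'],float)).reshape(H,W,2)
    z=c['z_map'].astype(float); T=np.array(c['world_from_camera'])
    P=np.stack([p[...,0]*z,-p[...,1]*z,-z],-1)@T[:3,:3].T+T[:3,3]; P[z==0]=np.nan; return P
E
python3 - <<'E'
from h import *
for n in('top','side'):
    c=cap(n); cv2.imwrite(f'pics/{n}0.png',c['pixels'][...,::-1]); np.savez(f'{n}0.npz',**{k:np.array(v) for k,v in c.items()})
    print(n,np.round(c['world_from_camera'],3).tolist(),np.round(c['K'],1).tolist(),c['distortion'])
print(sensors.sense())
E
```

```text
pics
top [[0.016, 0.991, -0.132, 0.394], [-1.0, 0.016, 0.001, -0.236], [0.003, 0.132, 0.991, 1.287], [0.0, 0.0, 0.0, 1.0]] [[470.4, 0.0, 273.4], [0.0, 470.4, 208.1], [0.0, 0.0, 1.0]] [0.02290817 0.         0.         0.         0.        ]
side [[0.843, 0.274, -0.463, -0.028], [-0.538, 0.45, -0.713, -1.134], [0.013, 0.85, 0.526, 0.688], [0.0, 0.0, 0.0, 1.0]] [[543.2, 0.0, 279.3], [0.0, 543.2, 207.7], [0.0, 0.0, 1.0]] [0.0724765 0.        0.        0.        0.       ]
{'time_s': 0.1, 'joints': array([ 8.74095418e+01,  2.20865323e+01,  3.85361167e-01, -2.47394083e-02,
       -6.84137069e+01, -1.48168720e+01]), 'joint_velocities': array([ 0.01540755, -0.11167814,  0.24754047,  0.10152874,  0.0011775 ,
       -0.00086859]), 'effort': array([ 5.28724013e-05, -3.91692424e+01,  1.87936825e+01,  4.23184186e+00,
        1.34735077e-02, -7.23430276e-05]), 'tcp_pos': array([0.18679766, 0.59583728, 0.2215533 ]), 'ee_rot': array([[ 9.54154438e-01, -2.99314329e-01, -4.91708223e-04],
       [-2.99314707e-01, -9.54152382e-01, -1.98477261e-03],
       [ 1.24906309e-04,  2.04095510e-03, -9.99997909e-01]]), 'wrist_force': array([ 0.0743766 , -0.45955754,  0.21197198]), 'moment': array([ 0.00092739,  0.06178567, -0.03969615]), 'gripper_force': 0.0, 'gripper_width': 1.0038491702745622}
```

View pics/top0.png

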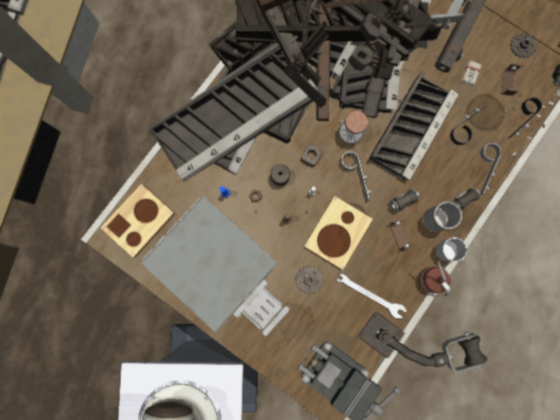

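View pics/side0.png

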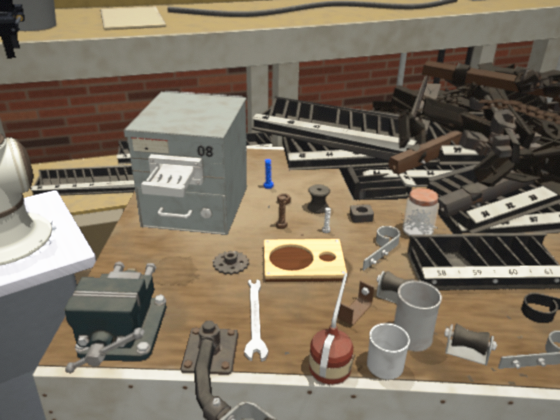

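Top view: the idler board is at (137,220) with 3 pockets, the drive board at (338,233), and the cabinet between them at (210,263).

Candidates:
- **Roller:** upright at (280,174). Lying rollers at (403,200) and (465,197) are not meant.
- **Long bolt:** rusty at (287,218). The blue one at (224,192) is not meant.
- **Nut:** (256,196). The collar at (312,155) stays.
- **Sprocket:** (308,280). The far one at (523,45) is unlikely.
- **Short bolt:** (312,190).

I'll check these in one close crop.

```bash
python3 - <<'E'
from h import *
t=dict(np.load('top0.npz'));s=dict(np.load('side0.npz'))
a=cv2.resize(t['pixels'][140:300,210:370],None,fx=2.5,fy=2.5,interpolation=2)
b=cv2.resize(s['pixels'][140:300,210:370],None,fx=2.5,fy=2.5,interpolation=2)
cv2.imwrite('pics/crop.png',np.hstack([a,b])[...,::-1])
P=cloud(t); S=cloud(s)
print('far sprocket',P[45,523], 'table', P[200,270],P[250,290])
def blob(P,x0,y0,r,zlo,zhi):
    m=(np.hypot(P[...,0]-x0,P[...,1]-y0)<r)&(P[...,2]>zlo)&(P[...,2]<zhi); return m
for n,(u,v),z,r,lo in (('roller',(280,174),.052,.05,.045),('long',(287,218),.05,.04,.03),('short',(312,190),.04,.04,.03),('nut',(256,196),.016,.035,.01),('sprhub',(308,280),.022,.05,.014),('spr',(308,280),.006,.06,.003),('collar',(312,155),.022,.05,.014),('blue',(224,192),.05,.05,.02)):
    p=onz(t,u,v,z); o=[n,p.round(3)]
    for Q in(P,S):
        m=blob(Q,p[0],p[1],r,lo,.12); q=Q[m]
        if len(q): o+=[len(q),((q.min(0)+q.max(0))/2).round(4),(q.max(0)-q.min(0)).round(3),q[:,2].max().round(3)]
    print(*o)
E
```

```text
far sprocket [ 1.04071051 -0.93633324  0.01695419] table [ 0.58735304 -0.22668412  0.00404168] [ 4.50928049e-01 -2.83505410e-01 -1.91457721e-04]
roller [ 0.651 -0.253  0.052] 265 [ 0.6517 -0.2526  0.0506] [0.05  0.049 0.011] 0.056 228 [ 0.6541 -0.2543  0.051 ] [0.05  0.049 0.012] 0.057
long [ 0.533 -0.273  0.05 ] 41 [ 0.5364 -0.2723  0.0541] [0.016 0.015 0.047] 0.078 141 [ 0.5382 -0.2746  0.0552] [0.017 0.016 0.05 ] 0.08
short [ 0.611 -0.339  0.04 ] 24 [ 0.6112 -0.3413  0.0469] [0.012 0.01  0.025] 0.059 68 [ 0.614  -0.3425  0.0456] [0.012 0.013 0.031] 0.061
nut [ 0.596 -0.188  0.016] 65 [ 0.5974 -0.1868  0.0162] [0.031 0.03  0.012] 0.022 62 [ 0.6014 -0.1875  0.0156] [0.031 0.032 0.011] 0.021
sprhub [ 0.371 -0.331  0.022] 59 [ 0.3726 -0.3355  0.0197] [0.024 0.024 0.01 ] 0.025 123 [ 0.3748 -0.3365  0.0205] [0.028 0.028 0.013] 0.027
spr [ 0.371 -0.333  0.006] 373 [ 0.3686 -0.3301  0.0138] [0.111 0.102 0.022] 0.025 865 [ 0.3705 -0.3328  0.0149] [0.115 0.117 0.024] 0.027
collar [ 0.712 -0.34   0.022] 208 [ 0.7131 -0.3392  0.0208] [0.056 0.053 0.013] 0.027 280 [ 0.7152 -0.3396  0.0212] [0.057 0.057 0.014] 0.028
blue [ 0.6   -0.104  0.05 ] 46 [ 0.6032 -0.1025  0.0501] [0.013 0.014 0.055] 0.077 157 [ 0.585  -0.0957  0.0694] [0.062 0.037 0.096] 0.117
```

View pics/crop.png

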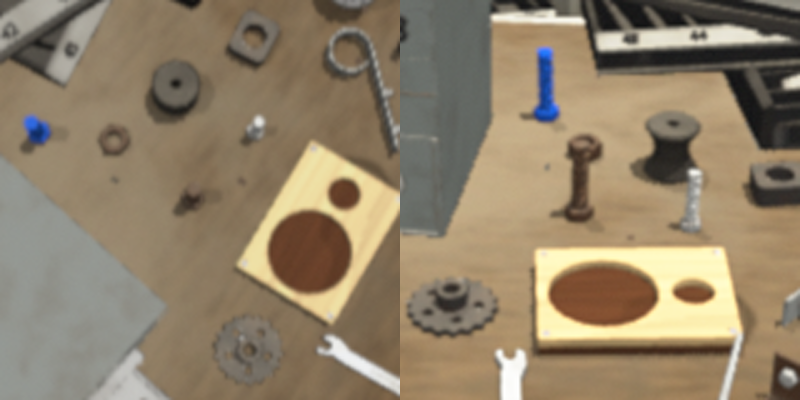

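The crop confirms it: the rusty bolt with threaded tip, the bright short bolt, the nut, the upright roller and the sprocket hub up by the cabinet all match. Next are the boards and orientations.

```bash
python3 - <<'E'
from h import *
t=dict(np.load('top0.npz'));s=dict(np.load('side0.npz'))
def board(c,box):
    u0,v0,u1,v1=box; h=cv2.cvtColor(c['pixels'],cv2.COLOR_RGB2HSV)
    m=np.zeros(h.shape[:2],np.uint8); m[v0:v1,u0:u1]=cv2.inRange(h,(12,60,150),(32,255,255))[v0:v1,u0:u1]
    cs,hi=cv2.findContours(m,cv2.RETR_CCOMP,cv2.CHAIN_APPROX_NONE)
    i=max(range(len(cs)),key=lambda k:cv2.contourArea(cs[k]))
    W=lambda k:np.array([onz(c,*p[0],.018)[:2] for p in cs[k]])
    w=W(i); (cx,cy),sz,a=cv2.minAreaRect((w*1000).astype(np.float32)); print('board',cx,cy,sz,a)
    if sz[0]<sz[1]: a+=90
    for k in range(len(cs)):
        if hi[0][k][3]==i and cv2.contourArea(cs[k])>20:
            (x,y),z,_=cv2.minAreaRect((W(k)*1000).astype(np.float32)); print('  hole',x,y,z)
    return a
print(board(t,(95,175,185,265)));print(board(t,(295,190,380,275)));print(board(s,(255,232,352,288)))
P=cloud(t)
for n,x,y,r,lo in(('nut',.599,-.187,.03,.010),('collar',.714,-.339,.05,.014)):
    q=P[(np.hypot(P[...,0]-x,P[...,1]-y)<r)&(P[...,2]>lo)][:,:2]
    print(n,cv2.minAreaRect((q*1000).astype(np.float32)))
# nut outline from colour
g=t['pixels'][180:212,240:272].astype(int); 
big=cv2.resize(t['pixels'][176:216,236:276],(520,520),interpolation=cv2.INTER_CUBIC)
big2=cv2.resize(s['pixels'][185:235,250:300],(520,520),interpolation=cv2.INTER_CUBIC)
cv2.imwrite('pics/nut.png',big[...,::-1])
for nm,(x,y) in dict(cab=(.42,-.05)).items():
    q=P[(P[...,2]>.2)&(P[...,2]<.3)&(P[...,0]<.62)&(P[...,0]>.25)&(abs(P[...,1]+.08)<.3)]
    R=cv2.minAreaRect((q[:,:2]*1000).astype(np.float32)); print(nm,R,cv2.boxPoints(R).round().tolist(),np.median(q[:,2]))
E
```

```text
board 525.51318359375 134.28427124023438 (123.7598876953125, 164.5267333984375) 49.83805847167969
  hole 475.2903137207031 139.47915649414062 (40.704410552978516, 40.96660232543945)
  hole 509.86383056640625 181.69775390625 (48.83939743041992, 48.75830841064453)
  hole 551.2086791992188 110.57479858398438 (68.86945343017578, 67.59982299804688)
139.8380584716797
board 501.2225036621094 -412.74603271484375 (124.2772445678711, 163.47805786132812) 59.347049713134766
  hole 477.76495361328125 -399.8896484375 (90.75288391113281, 92.35930633544922)
  hole 541.3060913085938 -437.2540283203125 (36.228675842285156, 35.03740692138672)
149.34704971313477
board 504.51995849609375 -417.0389404296875 (184.8320770263672, 210.2106170654297) 58.575218200683594
  hole 429.4666748046875 -427.9623107910156 (9.36878776550293, 25.507020950317383)
  hole 544.0430297851562 -437.51507568359375 (31.168458938598633, 28.731449127197266)
  hole 571.476806640625 -439.859375 (18.29016876220703, 13.086160659790039)
  hole 568.8458862304688 -411.44830322265625 (14.125327110290527, 44.631004333496094)
  hole 480.31634521484375 -398.90106201171875 (87.28176879882812, 86.15031433105469)
  hole 557.7117919921875 -383.28131103515625 (18.403640747070312, 94.24549865722656)
  hole 470.7097473144531 -334.6914978027344 (26.448457717895508, 25.775419235229492)
148.5752182006836
nut ((597.8600463867188, -187.3777313232422), (30.00145149230957, 29.928865432739258), 70.69831848144531)
collar ((713.1806640625, -338.9466552734375), (43.45798110961914, 51.10747528076172), 64.8012466430664)
cab ((410.311767578125, -94.649658203125), (231.26010131835938, 203.05630493164062), 48.929317474365234) [[258.0, -115.0], [411.0, -249.0], [563.0, -74.0], [410.0, 59.0]] 0.23680288781226677
```

View pics/nut.png

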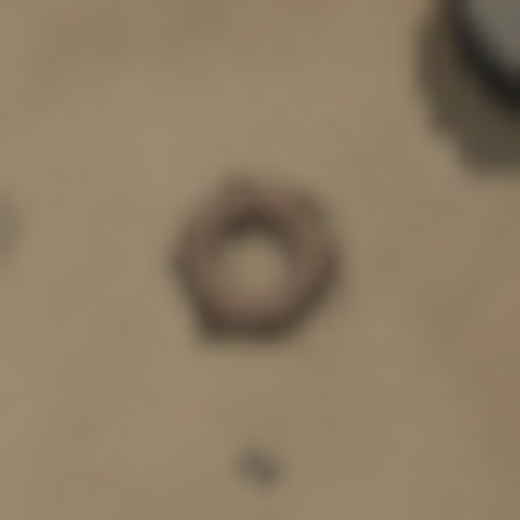

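```bash
cat > plan.py <<'E'
# usage: plan.py x y z ydeg  -> shift/turn in tool axes from the pose measured now (tool down, tool y at ydeg in world)
import sys; from h import *; from scipy.spatial.transform import Rotation as R
def plan(x,y,z,a):
    s=sensors.sense(); A=np.array(s['ee_rot'])
    best=None
    for k in(0,180):
        t=np.radians(a+k); Y=np.array([np.cos(t),np.sin(t),0]); Z=np.array([0,0,-1.]); B=np.c_[np.cross(Y,Z),Y,Z]
        r=R.from_matrix(A.T@B).as_rotvec(degrees=True)
        if best is None or np.linalg.norm(r)<np.linalg.norm(best): best=r
    d=A.T@(np.array([x,y,z])-s['tcp_pos'])
    print('shift',d.round(4).tolist(),'turn',best.round(2).tolist(),'|d|',np.linalg.norm(d).round(3),'t',round(s['time_s'],1),'q',np.round(s['joints']).tolist(),'w',round(s['gripper_width'],3),'F',np.round(s['wrist_force'],1).tolist())
v=list(map(float,sys.argv[1:]))
for i in range(0,len(v),4): plan(*v[i:i+4])
E
python3 plan.py .187 .596 .33 60 .653 -.2535 .33 60
```

```text
shift [0.0002, 0.0, -0.1084] turn [0.12, -0.02, 12.58] |d| 0.108 t 0.1 q [87.0, 22.0, 0.0, -0.0, -68.0, -15.0] w 1.004 F [0.1, -0.5, 0.2]
shift [0.6991, 0.6711, -0.107] turn [0.12, -0.02, 12.58] |d| 0.975 t 0.1 q [87.0, 22.0, 0.0, -0.0, -68.0, -15.0] w 1.004 F [0.1, -0.5, 0.2]
```

Units first: shifts go in units of 50 mm. So -0.05 m is -1, 0.18 m is 3.6.

```bash
echo '[0.85,0,0,-1,0,0,6,0.85,0,0,-2.16,0,0,12.6,0.85,0,0,-2.16,0,0,12.6,0.85,0.72,0.68,-2.14,0,0,12.6,0.85,1.44,1.36,-2.14,0,0,12.6,0.85,2.16,2.04,-2.14,0,0,12.6,0.85,2.88,2.72,-2.14,0,0,12.6,0.85,3.6,3.4,-2.14,0,0,12.6]' | python3 -m handwheel
python3 plan.py .653 -.2535 .33 60
```

```text
time_s: 0.9
tcp_pos: [0.3082, 0.3783, 0.3292]
ee_rot: [[0.867, -0.499, -0.0], [-0.499, -0.867, -0.0], [-0.0, 0.0, -1.0]]
wrist_force: [0.3, -0.1, 0.2]
gripper_width: 0.852
gripper_force: 0.0
shift [0.6141, 0.3754, -0.0008] turn [0.01, 0.01, 0.06] |d| 0.72 t 0.9 q [70.0, 5.0, -7.0, -0.0, -78.0, -10.0] w 0.852 F [0.3, -0.1, 0.2]
```

```bash
echo '[0.85,0.84,0.52,0,0,0,0,0.85,1.68,1.04,0,0,0,0,0.85,2.52,1.56,0,0,0,0,0.85,3.36,2.08,0,0,0,0,0.85,4.2,2.6,0,0,0,0,0.85,5.04,3.12,0,0,0,0,0.85,5.88,3.64,0,0,0,0,0.85,6.72,4.16,0,0,0,0]' | python3 -m handwheel | head -2
echo '[0.85,0.8,0.48,0,0,0,0,0.85,1.6,0.96,0,0,0,0,0.85,2.4,1.44,0,0,0,0,0.85,3.2,1.92,0,0,0,0,0.85,4,2.4,0,0,0,0,0.85,4.8,2.88,0,0,0,0,0.85,5.3,3.2,0,0,0,0,0.85,5.3,3.2,0,0,0,0]' | python3 -m handwheel |head -2
python3 plan.py .653 -.2535 .027 60
```

```text
time_s: 1.7
tcp_pos: [0.4951, 0.0302, 0.3294]
time_s: 2.5
tcp_pos: [0.6449, -0.2422, 0.3263]
shift [0.0137, 0.0053, 0.2992] turn [0.08, 0.2, -0.23] |d| 0.3 t 2.5 q [-7.0, 26.0, 22.0, -0.0, -86.0, 67.0] w 0.85 F [0.0, -0.2, 0.0]
```

```bash
echo '[0.85,0.274,0.106,0,0,0,0,0.85,0.274,0.106,1,0,0,0,0.85,0.274,0.106,2,0,0,0,0.85,0.274,0.106,3,0,0,0,0.85,0.274,0.106,4,0,0,0,0.85,0.274,0.106,4.6,0,0,0,0.85,0.274,0.106,4.6,0,0,0,0.85,0.274,0.106,4.6,0,0,0]' | python3 -m handwheel | head -2
python3 plan.py .653 -.2535 .027 60
python3 - <<'E'
from h import *
c=cap('side'); cv2.imwrite('pics/p1.png',cv2.resize(c['pixels'][100:300,200:460],None,fx=2.5,fy=2.5)[...,::-1])
E
```

```text
time_s: 3.3
tcp_pos: [0.6539, -0.2501, 0.1004]
shift [0.0008, 0.0034, 0.0734] turn [0.03, -0.05, 0.07] |d| 0.074 t 3.3 q [-8.0, 35.0, 3.0, 0.0, -59.0, 68.0] w 0.845 F [0.2, 0.3, 1.1]
```

View pics/p1.png

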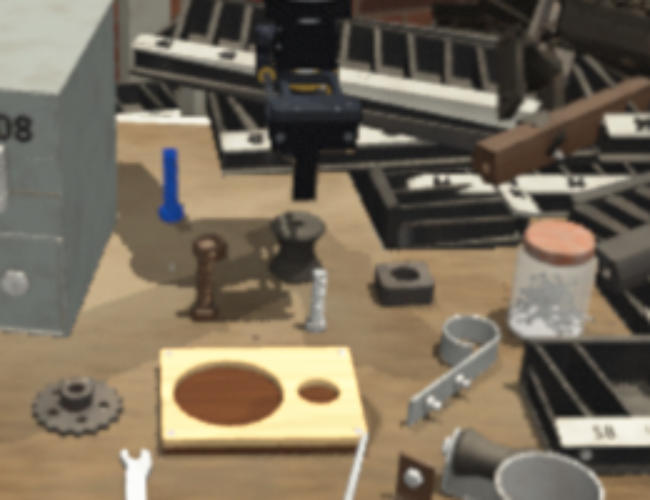

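Gripper (305,180) hangs over the roller (298,235), well aligned. I'll descend and grip.

In the tool's units: 0.0734 m is 1.468, 0.06 m is 1.2.

```bash
echo '[0.85,0.016,0.068,0.6,0,0,0,0.85,0.016,0.068,1.2,0,0,0,0.85,0.016,0.068,1.468,0,0,0,0.85,0.016,0.068,1.468,0,0,0,0,0.016,0.068,1.468,0,0,0,0,0.016,0.068,1.468,0,0,0,0,0.016,0.068,1.468,0,0,0,0,0.016,0.068,1.468,0,0,0]' | python3 -m handwheel
echo '[0,0,0,0,0,0,0,0,0,0,0,0,0,0,0,0,0,0,0,0,0,0,0,0,-0.4,0,0,0,0,0,0,-1.2,0,0,0,0,0,0,-2,0,0,0,0,0,0,-3,0,0,0,0,0,0,-4,0,0,0]' | python3 -m handwheel
python3 plan.py .653 -.2535 .34 60  .5527 .1106 .34 60
```

```text
time_s: 4.15
tcp_pos: [0.654, -0.2535, 0.028]
ee_rot: [[0.866, -0.5, 0.004], [-0.5, -0.866, -0.001], [0.004, -0.002, -1.0]]
wrist_force: [0.3, 2.0, 3.5]
gripper_width: 0.593
gripper_force: 30.0
time_s: 4.95
tcp_pos: [0.6509, -0.2536, 0.226]
ee_rot: [[0.866, -0.501, -0.004], [-0.501, -0.866, 0.001], [-0.004, 0.001, -1.0]]
wrist_force: [0.6, -0.5, -2.0]
gripper_width: 0.587
gripper_force: 30.0
shift [0.0012, -0.001, -0.114] turn [0.07, 0.25, -0.04] |d| 0.114 t 5.0 q [-8.0, 29.0, 13.0, -0.0, -74.0, 68.0] w 0.587 F [0.6, -0.5, -2.0]
shift [-0.2679, -0.266, -0.1131] turn [0.07, 0.25, -0.04] |d| 0.394 t 5.0 q [-8.0, 29.0, 13.0, -0.0, -74.0, 68.0] w 0.587 F [0.6, -0.5, -2.0]
```

```bash
echo '[0,0,0,-1,0,0,0,0,0,0,-1.9,0,0,0,0,-0.6,-0.6,-2,0,0,0,0,-1.3,-1.3,-2,0,0,0,0,-2,-2,-2,0,0,0,0,-2.7,-2.7,-2,0,0,0,0,-3.4,-3.4,-2,0,0,0,0,-4.1,-4.1,-2,0,0,0]' | python3 -m handwheel|head -2
echo '[0,-0.6,-0.6,0,0,0,0,0,-1,-1,0,0,0,0,0,-1.26,-1.22,0,0,0,0,0,-1.26,-1.22,0,0,0,0,0,-1.26,-1.22,1,0,0,0,0,-1.26,-1.22,2,0,0,0,0,-1.26,-1.22,3,0,0,0,0,-1.26,-1.22,3,0,0,0]' | python3 -m handwheel|head -2
python3 - <<'E'
from h import *
c=cap('top'); cv2.imwrite('pics/p2.png',cv2.resize(c['pixels'][150:300,60:300],None,fx=2.5,fy=2.5)[...,::-1])
E
python3 plan.py .5527 .1106 .037 60
```

```text
time_s: 5.75
tcp_pos: [0.5757, 0.0277, 0.3248]
time_s: 6.55
tcp_pos: [0.5473, 0.1075, 0.1679]
shift [0.001, -0.0037, 0.1359] turn [0.49, 0.3, -0.07] |d| 0.136 t 6.6 q [28.0, 19.0, -12.0, 0.0, -60.0, 32.0] w 0.59 F [0.2, -0.2, -0.8]
```

View pics/p2.png

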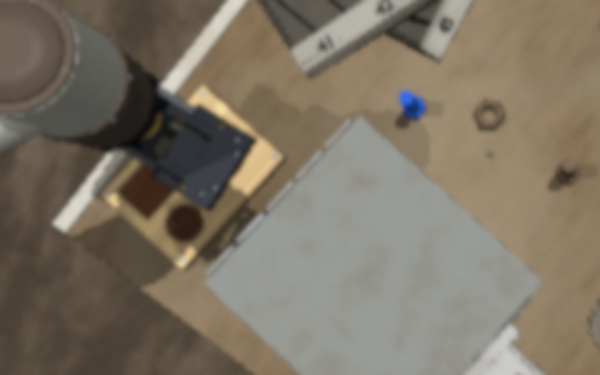

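Gripper with the roller hangs over the idler board near the large pocket (205,155 in the crop), clear of the cabinet. Lowering.

```bash
echo '[0,0.02,-0.074,0.8,0,0,0,0,0.02,-0.074,1.6,0,0,0,0,0.02,-0.074,2,0,0,0,0,0.02,-0.074,2.2,0,0,0,0,0.02,-0.074,2.2,0,0,0,0,0.02,-0.074,2.2,0,0,0]' | python3 -m handwheel|head -2
python3 plan.py .5527 .1106 .038 60
```

```text
time_s: 7.2
tcp_pos: [0.5583, 0.114, 0.0687]
shift [-0.0032, 0.0058, 0.0306] turn [-0.21, -0.19, 0.02] |d| 0.031 t 7.2 q [28.0, 26.0, -19.0, 0.0, -45.0, 32.0] w 0.593 F [0.5, -0.3, -2.8]
```

```bash
echo '[0,0,0,0,0,0,0,0,0,0,0,0,0,0]' | python3 -m handwheel | head -2; python3 plan.py .5527 .1106 .038 60
```

```text
time_s: 7.4
tcp_pos: [0.5571, 0.1138, 0.0678]
shift [-0.0023, 0.005, 0.0298] turn [-0.14, -0.11, 0.01] |d| 0.03 t 7.4 q [28.0, 26.0, -19.0, 0.0, -45.0, 32.0] w 0.591 F [-0.5, 0.9, -2.1]
```

```bash
echo '[0,-0.046,0.1,0,0,0,0,0,-0.046,0.1,0.2,0,0,0,0,-0.046,0.1,0.4,0,0,0,0,-0.046,0.1,0.52,0,0,0,0,-0.046,0.1,0.59,0,0,0,0,-0.046,0.1,0.59,0,0,0,0,-0.046,0.1,0.59,0,0,0]' | python3 -m handwheel; python3 plan.py .5527 .1106 .038 60
```

```text
time_s: 8.1
tcp_pos: [0.5507, 0.1098, 0.0379]
ee_rot: [[0.866, -0.499, -0.002], [-0.499, -0.866, -0.002], [-0.001, 0.002, -1.0]]
wrist_force: [-5.9, 0.8, 10.0]
gripper_width: 0.591
gripper_force: 30.1
shift [0.0013, -0.0017, -0.0001] turn [0.13, 0.06, 0.03] |d| 0.002 t 8.1 q [28.0, 28.0, -21.0, 0.0, -41.0, 32.0] w 0.591 F [-5.9, 0.8, 10.0]
```

Seated with contact of about 12 N. I'll open, lift, and check.

In the tool's units: -0.24 m is -4.8, -0.19 m is -3.8.

```bash
echo '[0.8,0,0,0,0,0,0,0.8,0,0,0,0,0,0,0.8,0,0,0,0,0,0,0.8,0,0,-0.8,0,0,0,0.8,0,0,-1.8,0,0,0,0.8,0,0,-2.8,0,0,0,0.8,0,0,-3.8,0,0,0,0.8,0,0,-4.8,0,0,0]' | python3 -m handwheel
echo '[0.5,0,0,-1,0,0,0,0.5,0.8,0.6,-1,0,0,0,0.5,1.6,1.2,-1,0,0,0,0.5,2.4,1.8,-1,0,0,0,0.5,3.2,2.4,-1,0,0,0,0.5,3.6,3.2,-1,0,0,0,0.5,3.6,4,-1,0,0,0,0.5,3.6,4,-1,0,0,0]' | python3 -m handwheel|head -2
echo '[0.5,0,0.6,0,0,0,0,0.5,0,1.2,0,0,0,0,0.5,0,1.2,0,0,0,0,0.5,0,1.2,0,0,0,0]' | python3 -m handwheel|head -2
python3 - <<'E'
from h import *
c=cap('top'); P=cloud(c)
m=(np.hypot(P[...,0]-.5527,P[...,1]-.1106)<.05)&(P[...,2]>.045)&(P[...,2]<.12); q=P[m]
print('roller',((q.min(0)+q.max(0))/2).round(4),np.ptp(q,0).round(3),np.median(q[:,2]))
E
python3 plan.py .5373 -.2735 .33 49 .5373 -.2735 .029 49
```

```text
time_s: 8.9
tcp_pos: [0.5515, 0.11, 0.2787]
ee_rot: [[0.866, -0.5, 0.0], [-0.5, -0.866, 0.0], [0.0, -0.0, -1.0]]
wrist_force: [1.3, 0.1, -0.2]
gripper_width: 0.799
gripper_force: 0.0
time_s: 9.7
tcp_pos: [0.606, -0.1571, 0.3263]
time_s: 10.1
tcp_pos: [0.5776, -0.205, 0.3266]
shift [-0.0006, 0.0801, -0.0036] turn [-0.01, 0.0, 11.01] |d| 0.08 t 10.2 q [-4.0, 18.0, 9.0, -0.0, -81.0, 64.0] w 0.502 F [1.1, 0.3, -0.5]
shift [-0.0006, 0.0801, 0.2974] turn [-0.01, 0.0, 11.01] |d| 0.308 t 10.2 q [-4.0, 18.0, 9.0, -0.0, -81.0, 64.0] w 0.502 F [1.1, 0.3, -0.5]Traceback (most recent call last):
  File "<stdin>", line 4, in <module>
    return umr_minimum(a, axis, None, out, keepdims, initial, where)
ValueError: zero-size array to reduction operation minimum which has no identity
```

```bash
python3 - <<'E'
from h import *
c=cap('top'); P=cloud(c); cv2.imwrite('pics/p3.png',cv2.resize(c['pixels'][130:290,70:330],None,fx=2.5,fy=2.5)[...,::-1])
m=(np.hypot(P[...,0]-.5527,P[...,1]-.1106)<.05); q=P[m]; print(len(q), np.percentile(q[:,2],[0,50,100]) if len(q) else '')
E
```

```text
119 [-0.00663243  0.01553424  0.02084462]
```

View pics/p3.png

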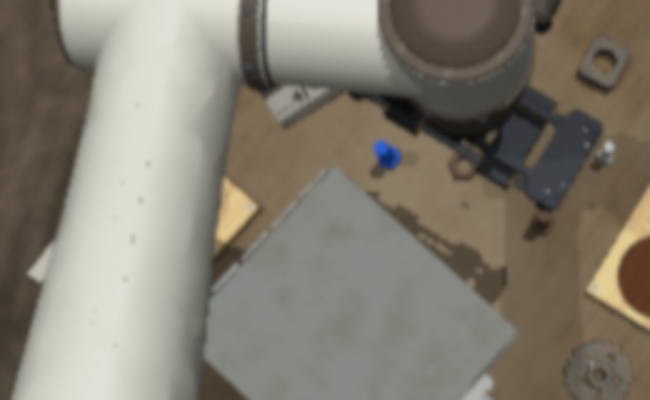

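The arm hides the idler board, so I'll check the roller later. The gripper (540,150) is 80 mm short of the rusty bolt (540,225); go on to it.

```bash
echo '[0.5,0,0.8,0,0,0,5.5,0.5,-0.012,1.6,0,0,0,11,0.5,-0.012,1.6,1,0,0,11,0.5,-0.012,1.6,2,0,0,11,0.5,-0.012,1.6,3,0,0,11,0.5,-0.012,1.6,3.8,0,0,11,0.5,-0.012,1.6,3.8,0,0,11,0.5,-0.012,1.6,3.8,0,0,11]' | python3 -m handwheel|head -2
echo '[0.5,0,0,0,0,0,0,0.5,0,0,0,0,0,0]' | python3 -m handwheel|head -2
python3 plan.py .5373 -.2735 .029 49
```

```text
time_s: 11.0
tcp_pos: [0.5381, -0.2738, 0.1373]
time_s: 11.2
tcp_pos: [0.5388, -0.2742, 0.1396]
shift [-0.0022, 0.0007, 0.1106] turn [-0.13, -0.29, 0.04] |d| 0.111 t 11.2 q [-12.0, 24.0, -9.0, 0.0, -56.0, 61.0] w 0.5 F [0.8, 0.4, 0.0]
```

In the tool's units: 0.11 m is 2.2, 0.1 m is 2.

```bash
echo '[0.5,-0.03,0.014,0.8,0,0,0,0.5,-0.03,0.014,1.6,0,0,0,0.5,-0.03,0.014,2,0,0,0,0.5,-0.03,0.014,2.2,0,0,0,0.5,-0.03,0.014,2.2,0,0,0,0,-0.03,0.014,2.2,0,0,0,0,-0.03,0.014,2.2,0,0,0,0,-0.03,0.014,2.2,0,0,0]' | python3 -m handwheel
echo '[0,0,0,0,0,0,0,0,0,0,0,0,0,0,0,0,0,-0.6,0,0,0,0,0,0,-1.6,0,0,0,0,0,0,-2.6,0,0,0,0,0,0,-3.6,0,0,0,0,0,0,-4.6,0,0,0,0,0,0,-5.6,0,0,0]' | python3 -m handwheel
echo '[0,0,0,-0.4,0,0,0,0,0,0,-0.4,0,0,0]' | python3 -m handwheel|head -2
python3 plan.py .476 .1395 .33 -40.2  .476 .1395 .1 -40.2
```

```text
time_s: 12.0
tcp_pos: [0.5363, -0.2737, 0.0282]
ee_rot: [[0.755, -0.656, 0.003], [-0.656, -0.755, -0.001], [0.003, -0.001, -1.0]]
wrist_force: [0.3, -0.7, 0.3]
gripper_width: 0.318
gripper_force: 0.0
time_s: 12.8
tcp_pos: [0.5346, -0.2732, 0.3087]
ee_rot: [[0.755, -0.656, -0.0], [-0.656, -0.755, 0.0], [-0.0, -0.0, -1.0]]
wrist_force: [2.2, -0.9, -1.7]
gripper_width: 0.173
gripper_force: 30.0
time_s: 13.0
tcp_pos: [0.5365, -0.274, 0.331]
shift [-0.3169, -0.2724, -0.0005] turn [-0.5, -0.19, 89.2] |d| 0.418 t 13.0 q [-12.0, 17.0, 8.0, 0.0, -81.0, 61.0] w 0.173 F [-0.2, 0.5, -0.6]
shift [-0.3187, -0.2716, 0.2295] turn [-0.5, -0.19, 89.2] |d| 0.477 t 13.0 q [-12.0, 17.0, 8.0, 0.0, -81.0, 61.0] w 0.173 F [-0.2, 0.5, -0.6]
```

```bash
python3 - <<'E'
from h import *
c=cap('side'); S=cloud(c); T=sensors.sense()['tcp_pos']; print(T)
m=(np.hypot(S[...,0]-T[0],S[...,1]-T[1])<.03)&(S[...,2]>.2)&(S[...,2]<.42); q=S[m]
for z in np.arange(.25,.38,.01):
    k=q[(q[:,2]>=z)&(q[:,2]<z+.01)]
    if len(k): print(z.round(2),len(k),np.ptp(k,0).round(3)[:2],((k.min(0)+k.max(0))/2)[:2].round(3))
r,cc=np.where(m); r0,c0=int(r.mean()),int(cc.mean())
cv2.imwrite('pics/p4.png',cv2.resize(c['pixels'][max(0,r0-50):r0+50,c0-60:c0+60],None,fx=4,fy=4)[...,::-1])
E
```

```text
[ 0.53543857 -0.27331712  0.32764494]
0.3 25 [0.022 0.025] [ 0.536 -0.277]
0.31 77 [0.025 0.023] [ 0.536 -0.277]
0.32 29 [0.012 0.016] [ 0.535 -0.277]
0.33 54 [0.036 0.023] [ 0.535 -0.283]
0.34 72 [0.037 0.025] [ 0.535 -0.283]
0.35 69 [0.039 0.025] [ 0.535 -0.283]
0.36 68 [0.041 0.029] [ 0.535 -0.282]
0.37 66 [0.039 0.028] [ 0.533 -0.285]
```

View pics/p4.png

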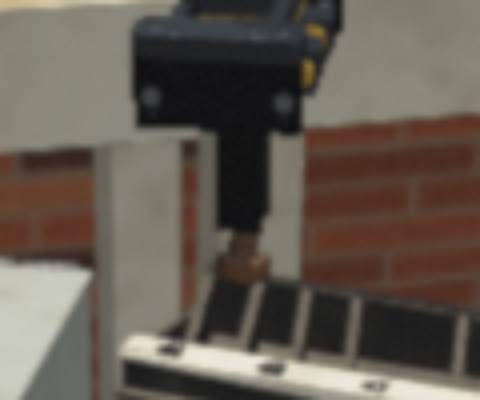

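The side crop shows the bolt upright in the fingers, its head at (243,265) below the tips and nothing slipped. Carry it over.

```bash
echo '[0,-0.6,-0.52,0,0,0,7,0,-1.2,-1.04,0,0,0,14,0,-1.8,-1.56,0,0,0,21,0,-2.4,-2.08,0,0,0,28,0,-3,-2.6,0,0,0,35,0,-3.6,-3.12,0,0,0,42,0,-4.2,-3.6,0,0,0,49,0,-4.8,-4.12,0,0,0,56]' | python3 -m handwheel|head -2
echo '[0,0,0,0,0,0,8,0,0,0,0,0,0,16,0,0,0,0,0,0,24,0,0,0,0,0,0,33,0,0,0,0,0,0,33,0,0,0,0,0,0,33,0,0,0,0,0,0,33]' | python3 -m handwheel|head -2
python3 plan.py .476 .1395 .33 -40.2
```

```text
time_s: 13.85
tcp_pos: [0.4876, 0.0406, 0.3239]
time_s: 14.55
tcp_pos: [0.4891, 0.0393, 0.3257]
shift [-0.0685, 0.0743, -0.0044] turn [0.06, -0.09, 0.31] |d| 0.101 t 14.6 q [24.0, 5.0, -7.0, -0.0, -78.0, -63.0] w 0.17 F [0.2, 0.2, -0.8]
```

In the tool's units: 0.24 m is 4.8, 0.2 m is 4.

```bash
echo '[0,-0.6,0.6,0,0,0,0.3,0,-1.37,1.486,0,0,0,0.3,0,-1.37,1.486,0,0,0,0.3,0,-1.37,1.486,1,0,0,0.3,0,-1.37,1.486,2,0,0,0.3,0,-1.37,1.486,3,0,0,0.3,0,-1.37,1.486,4,0,0,0.3,0,-1.37,1.486,4.8,0,0,0.3]' | python3 -m handwheel|head -2
echo '[0,0,0,0,0,0,0,0,0,0,0,0,0,0,0,0,0,0,0,0,0]' | python3 -m handwheel|head -2
python3 plan.py .476 .1395 .038 -40.2
```

```text
time_s: 15.35
tcp_pos: [0.4754, 0.1387, 0.0841]
time_s: 15.65
tcp_pos: [0.4785, 0.1406, 0.0891]
shift [0.0027, 0.0013, 0.0511] turn [-0.11, 0.27, -0.05] |d| 0.051 t 15.7 q [35.0, 18.0, -28.0, 0.0, -44.0, -75.0] w 0.175 F [0.3, 1.0, -1.3]
```

In the tool's units: 0.049 m is 0.98, 0.046 m is 0.92.

```bash
echo '[0,0.054,0.026,0.3,0,0,0,0,0.054,0.026,0.6,0,0,0,0,0.054,0.026,0.8,0,0,0,0,0.054,0.026,0.92,0,0,0,0,0.054,0.026,0.98,0,0,0,0,0.054,0.026,0.98,0,0,0,0,0.054,0.026,0.98,0,0,0]' | python3 -m handwheel; python3 plan.py .476 .1395 .038 -40.2
```

```text
time_s: 16.35
tcp_pos: [0.4743, 0.1387, 0.0382]
ee_rot: [[-0.647, -0.763, 0.001], [-0.763, 0.647, 0.001], [-0.001, -0.0, -1.0]]
wrist_force: [-0.1, -0.2, -0.5]
gripper_width: 0.177
gripper_force: 30.0
shift [-0.0017, -0.0008, 0.0002] turn [-0.02, 0.06, -0.1] |d| 0.002 t 16.4 q [35.0, 22.0, -31.0, 0.0, -37.0, -75.0] w 0.177 F [-0.1, -0.2, -0.5]
```

In the tool's units: 0.002 m is 0.04, -0.0012 m is -0.024.

```bash
echo '[0,-0.024,-0.01,0.02,0,0,0,0,-0.024,-0.01,0.04,0,0,0,0,-0.024,-0.01,0.04,0,0,0]' | python3 -m handwheel|sed -n 2,4p;echo '[0,0,0,0.02,0,0,0,0,0,0,0.04,0,0,0,0,0,0,0.04,0,0,0]' | python3 -m handwheel|sed -n 2,4p
```

```text
tcp_pos: [0.4753, 0.1392, 0.0372]
ee_rot: [[-0.646, -0.763, 0.001], [-0.763, 0.646, -0.0], [-0.0, -0.001, -1.0]]
wrist_force: [-3.1, -1.4, 9.6]
tcp_pos: [0.4754, 0.1392, 0.037]
ee_rot: [[-0.646, -0.764, 0.001], [-0.764, 0.646, -0.0], [-0.0, -0.001, -1.0]]
wrist_force: [-6.6, -0.4, 22.7]
```

Contact on the floor at TCP 0.037. Release, lift, head for the nut, and measure it again.

In the tool's units: -0.2 m is -4, -0.15 m is -3.

```bash
echo '[0.4,0,0,-0.04,0,0,0,0.4,0,0,-0.04,0,0,0,0.4,0,0,-0.04,0,0,0,0.4,0,0,-0.04,0,0,0,0.4,0,0,-1,0,0,0,0.4,0,0,-2,0,0,0,0.4,0,0,-3,0,0,0,0.4,0,0,-4,0,0,0]' | python3 -m handwheel
echo '[0.4,0,0,-1,0,0,0,0.4,0,0,-1.8,0,0,0,0.4,0,0,-1.8,0,0,0]' | python3 -m handwheel|head -2
python3 - <<'E'
from h import *
c=cap('top'); P=cloud(c)
for n,x,y,lo in(('roller',.5527,.1106,.04),('bolt',.476,.1395,.04)):
    m=(np.hypot(P[...,0]-x,P[...,1]-y)<.04)&(P[...,2]>lo)&(P[...,2]<.12); q=P[m]
    if len(q):print(n,len(q),((q.min(0)+q.max(0))/2).round(4),np.ptp(q,0).round(3),q[:,2].max())
E
python3 plan.py .5993 -.187 .33 60
```

```text
time_s: 17.75
tcp_pos: [0.4746, 0.1388, 0.2354]
ee_rot: [[-0.647, -0.763, -0.001], [-0.763, 0.647, -0.0], [0.001, 0.0, -1.0]]
wrist_force: [0.5, 1.4, -0.1]
gripper_width: 0.403
gripper_force: 0.0
time_s: 18.05
tcp_pos: [0.4776, 0.14, 0.33]
roller 305 [0.5487 0.1073 0.0543] [0.051 0.051 0.024] 0.06636484247987817
bolt 56 [0.4727 0.1344 0.0655] [0.015 0.014 0.05 ] 0.09023240381740516
shift [0.1693, -0.3054, -0.0042] turn [0.16, 0.36, 79.69] |d| 0.349 t 18.1 q [35.0, 6.0, -7.0, 0.0, -77.0, -75.0] w 0.402 F [-0.8, 0.4, -0.1]
```

```bash
echo '[0.6,0.4,-0.72,0,0,0,8,0.6,0.8,-1.44,0,0,0,16,0.6,1.2,-2.16,0,0,0,24,0.6,1.6,-2.88,0,0,0,32,0.6,2,-3.6,0,0,0,40,0.6,2.4,-4.32,0,0,0,48,0.6,2.9,-5.2,0,0,0,56,0.6,3.38,-6.1,0,0,0,64]' | python3 -m handwheel|head -2
echo '[0.6,0,0,0,0,0,8,0.6,0,0,0,0,0,16,0.6,0,0,1,0,0,16,0.6,0,0,2,0,0,16,0.6,0,0,3,0,0,16,0.6,0,0,4,0,0,16,0.6,0,0,4,0,0,16,0.6,0,0,4,0,0,16]' | python3 -m handwheel|head -2
echo '[0.6,0,0,0,0,0,0,0.6,0,0,0,0,0,0]' | python3 -m handwheel|head -2
python3 plan.py .5993 -.187 .009 60
```

```text
time_s: 18.9
tcp_pos: [0.5974, -0.1872, 0.3212]
time_s: 19.7
tcp_pos: [0.5973, -0.186, 0.1228]
time_s: 19.9
tcp_pos: [0.5994, -0.1859, 0.1267]
shift [0.0002, -0.0013, 0.1177] turn [0.13, 0.3, -0.29] |d| 0.118 t 19.9 q [-2.0, 27.0, -7.0, 0.0, -56.0, -118.0] w 0.602 F [0.5, -0.7, -0.3]
```

Units first: shifts go in units of 50 mm. So 0.105 m is 2.1, 0.1 m is 2.

```bash
echo '[0.6,0.01,-0.026,0.8,0,0,-0.3,0.6,0.01,-0.026,1.6,0,0,-0.3,0.6,0.01,-0.026,2,0,0,-0.3,0.6,0.01,-0.026,2.1,0,0,-0.3,0.6,0.01,-0.026,2.1,0,0,-0.3,0.6,0.01,-0.026,2.1,0,0,-0.3]' | python3 -m handwheel|head -2
python3 plan.py .5993 -.187 .009 60
```

```text
time_s: 20.5
tcp_pos: [0.5984, -0.1867, 0.021]
shift [-0.0009, 0.0002, 0.012] turn [0.09, 0.24, 0.02] |d| 0.012 t 20.5 q [-3.0, 34.0, -13.0, 0.0, -44.0, -117.0] w 0.599 F [0.1, -0.2, -0.0]
```

```bash
echo '[0.6,0,0,0.12,0,0,0,0.6,0,0,0.24,0,0,0,0.6,0,0,0.24,0,0,0,0,0,0,0.24,0,0,0,0,0,0,0.24,0,0,0,0,0,0,0.24,0,0,0,0,0,0,0.24,0,0,0,0,0,0,0.24,0,0,0]' | python3 -m handwheel
echo '[0,0,0,0,0,0,0,0,0,0,0,0,0,0,0,0,0,0,0,0,0,0,0,0,-0.6,0,0,0,0,0,0,-1.6,0,0,0,0,0,0,-2.4,0,0,0,0,0,0,-2.4,0,0,0,0,0,0,-2.4,0,0,0]' | python3 -m handwheel
python3 - <<'E'
from h import *
c=cap('side'); S=cloud(c); T=sensors.sense()['tcp_pos']
m=(np.hypot(S[...,0]-T[0],S[...,1]-T[1])<.04)&(S[...,2]>.08)&(S[...,2]<.2); r,cc=np.where(m); r0,c0=int(r.mean()),int(cc.mean())
cv2.imwrite('pics/p5.png',cv2.resize(c['pixels'][max(0,r0-40):r0+50,c0-60:c0+60],None,fx=4,fy=4)[...,::-1])
E
python3 plan.py .512 .186 .33 -40.2
```

```text
time_s: 21.3
tcp_pos: [0.5984, -0.1868, 0.0096]
ee_rot: [[-0.867, 0.499, 0.005], [0.499, 0.867, -0.001], [-0.005, 0.002, -1.0]]
wrist_force: [-3.5, 1.1, 10.1]
gripper_width: 0.337
gripper_force: 30.0
time_s: 22.1
tcp_pos: [0.5967, -0.1863, 0.1276]
ee_rot: [[-0.866, 0.5, 0.002], [0.5, 0.866, 0.001], [-0.002, 0.002, -1.0]]
wrist_force: [0.4, -0.3, -0.7]
gripper_width: 0.335
gripper_force: 30.0
shift [0.2591, 0.2804, -0.2036] turn [0.07, -0.06, -79.84] |d| 0.433 t 22.1 q [-3.0, 27.0, -7.0, -0.0, -56.0, -117.0] w 0.335 F [-0.9, 0.4, -0.9]
```

View pics/p5.png

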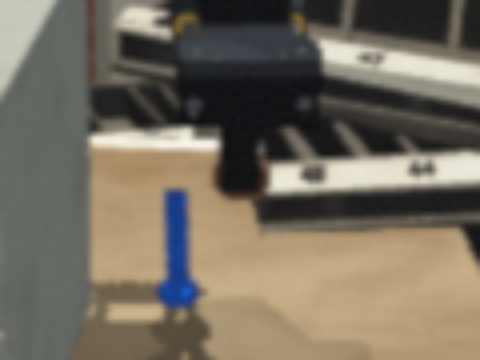

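The crop shows the nut held at the fingertips (240,180). The opening of 29 mm matches its flats. Carry it to the square pocket.

```bash
echo '[0,0,0,-1,0,0,-6,0,0,0,-2,0,0,-12,0,0,0,-3,0,0,-20,0,0.2,0.2,-3.8,0,0,-28,0,0.8,0.9,-4,0,0,-36,0,1.4,1.6,-4,0,0,-44,0,2,2.3,-4,0,0,-52,0,2.6,3,-4,0,0,-60]' | python3 -m handwheel|head -2
echo '[0,0,0,0,0,0,-7,0,0,0,0,0,0,-14,0,0,0,0,0,0,-20,0,0,0,0,0,0,-20,0,0,0,0,0,0,-20]' | python3 -m handwheel|head -2
python3 plan.py .512 .186 .33 -40.2
```

```text
time_s: 22.95
tcp_pos: [0.5578, 0.01, 0.3242]
time_s: 23.45
tcp_pos: [0.5586, 0.0084, 0.3249]
shift [-0.1057, 0.1502, -0.005] turn [0.12, -0.15, 0.06] |d| 0.184 t 23.4 q [17.0, 13.0, 1.0, -0.0, -79.0, -58.0] w 0.335 F [-0.3, -0.1, -0.6]
```

```bash
echo '[0,-0.56,0.8,0,0,0,0,0,-1.12,1.6,0,0,0,0,0,-1.68,2.4,0,0,0,0,0,-2.114,3,0,0,0,0,0,-2.114,3,1,0,0,0,0,-2.114,3,2,0,0,0,0,-2.114,3,3,0,0,0,0,-2.114,3,4,0,0,0]' | python3 -m handwheel|head -2
echo '[0,0,0,0.6,0,0,0,0,0,0,1.2,0,0,0,0,0,0,1.2,0,0,0,0,0,0,1.2,0,0,0,0,0,0,1.2,0,0,0]' | python3 -m handwheel|head -2
python3 plan.py .512 .186 .0205 -40.2
```

```text
time_s: 24.25
tcp_pos: [0.5117, 0.1856, 0.1247]
time_s: 24.75
tcp_pos: [0.5133, 0.1864, 0.0684]
shift [0.0014, 0.0008, 0.0479] turn [-0.07, 0.18, 0.18] |d| 0.048 t 24.8 q [37.0, 24.0, -22.0, 0.0, -44.0, -77.0] w 0.335 F [-0.0, 0.3, -0.2]
```

In the tool's units: 0.045 m is 0.9, 0.04 m is 0.8.

```bash
echo '[0,0.028,0.016,0.3,0,0,0,0,0.028,0.016,0.6,0,0,0,0,0.028,0.016,0.8,0,0,0,0,0.028,0.016,0.9,0,0,0,0,0.028,0.016,0.9,0,0,0,0,0.028,0.016,0.9,0,0,0]' | python3 -m handwheel|grep -v rot
echo '[0,0,0,0.02,0,0,0,0,0,0,0.04,0,0,0,0,0,0,0.04,0,0,0]' | python3 -m handwheel|grep -v rot;  python3 plan.py .512 .186 .0205 -40.2
```

```text
time_s: 25.35
tcp_pos: [0.5111, 0.1856, 0.0224]
wrist_force: [0.4, 0.5, -0.6]
gripper_width: 0.333
gripper_force: 30.0
time_s: 25.65
tcp_pos: [0.5105, 0.1852, 0.0197]
wrist_force: [-0.8, -0.4, -1.0]
gripper_width: 0.332
gripper_force: 30.0
shift [-0.0015, -0.0006, -0.0008] turn [-0.0, 0.01, 0.19] |d| 0.002 t 25.6 q [37.0, 28.0, -25.0, -0.0, -37.0, -77.0] w 0.332 F [-0.8, -0.4, -1.0]
```

In the tool's units: -0.23 m is -4.6, -0.18 m is -3.6.

```bash
echo '[0.5,0,0,0,0,0,0,0.5,0,0,0,0,0,0,0.5,0,0,0,0,0,0,0.5,0,0,-0.6,0,0,0,0.5,0,0,-1.6,0,0,0,0.5,0,0,-2.6,0,0,0,0.5,0,0,-3.6,0,0,0,0.5,0,0,-4.6,0,0,0]' | python3 -m handwheel
echo '[0.5,0,0,-1,0,0,0,0.5,0,0,-1.6,0,0,0,0.5,0,0,-1.6,0,0,0,0.5,0,0,-1.6,0,0,0]' | python3 -m handwheel|head -2
python3 - <<'E'
from h import *
c=cap('top'); P=cloud(c)
for n,x,y,lo,r in(('roller',.5527,.1106,.04,.04),('bolt',.476,.1395,.04,.04),('nut',.510,.1823,.0215,.022)):
    m=(np.hypot(P[...,0]-x,P[...,1]-y)<r)&(P[...,2]>lo)&(P[...,2]<.12); q=P[m]
    if len(q):print(n,len(q),((q.min(0)+q.max(0))/2).round(4),np.ptp(q,0).round(3),np.percentile(q[:,2],[50,90]))
cv2.imwrite('pics/p6.png',cv2.resize(c['pixels'][175:265,85:205],None,fx=5,fy=5,interpolation=2)[...,::-1])
E
python3 plan.py .3737 -.336 .33 49
```

```text
time_s: 26.45
tcp_pos: [0.5101, 0.1849, 0.2521]
ee_rot: [[-0.643, -0.766, 0.001], [-0.766, 0.643, 0.0], [-0.001, -0.0, -1.0]]
wrist_force: [0.8, 0.5, -1.1]
gripper_width: 0.499
gripper_force: 0.0
time_s: 26.85
tcp_pos: [0.5103, 0.1853, 0.3299]
roller 305 [0.549  0.1078 0.0557] [0.051 0.053 0.023] [0.06005539 0.06316828]
bolt 57 [0.4724 0.1342 0.0659] [0.014 0.015 0.046] [0.08067623 0.08469294]
nut 70 [0.5097 0.1849 0.0255] [0.027 0.035 0.008] [0.02418328 0.0269474 ]
shift [0.4866, -0.2307, -0.0009] turn [0.12, -0.01, -89.01] |d| 0.539 t 26.9 q [37.0, 11.0, -0.0, -0.0, -79.0, -77.0] w 0.496 F [0.3, 0.4, 0.4]
```

View pics/p6.png

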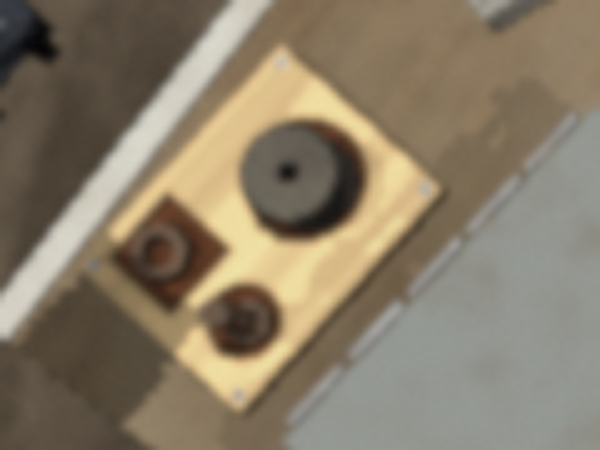

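Idler kit looks right: roller at (290,170), bolt upright at (245,320) and nut flat at (160,250), each in its pocket. Now the sprocket. First I'll check what stands near it while moving over.

```bash
python3 - <<'E'
from h import *
for f in('top0.npz','side0.npz'):
    c=dict(np.load(f)); P=cloud(c); d=P[...,:2]-np.array([.3737,-.336]); R=np.hypot(d[...,0],d[...,1]); a=np.degrees(np.arctan2(d[...,1],d[...,0]))
    for k in range(-180,180,20):
        m=(R<.15)&(R>.045)&(P[...,2]>.04)&(a>=k)&(a<k+20)
        if m.any(): print(f,k,'minR',R[m].min().round(3),'zmax',P[...,2][m].max().round(3))
E
echo '[0.5,0.8,-0.38,0,0,0,-8,0.5,1.6,-0.76,0,0,0,-16,0.5,2.4,-1.14,0,0,0,-24,0.5,3.2,-1.52,0,0,0,-32,0.5,4,-1.9,0,0,0,-40,0.5,4.8,-2.28,0,0,0,-48,0.5,5.6,-2.66,0,0,0,-56,0.5,6.4,-3.04,0,0,0,-64]' | python3 -m handwheel|head -2
echo '[0.5,0,0,0,0,0,-8,0.5,0,0,0,0,0,-16,0.5,0,0,0,0,0,-25,0.5,0,0,0,0,0,-25,0.5,0,0,0,0,0,-25]' | python3 -m handwheel|head -2
python3 plan.py .3737 -.336 .33 49
```

```text
top0.npz 60 minR 0.097 zmax 0.242
top0.npz 80 minR 0.106 zmax 0.242
top0.npz 100 minR 0.098 zmax 0.239
top0.npz 120 minR 0.09 zmax 0.174
side0.npz 40 minR 0.146 zmax 0.241
side0.npz 60 minR 0.094 zmax 0.243
side0.npz 80 minR 0.104 zmax 0.243
side0.npz 100 minR 0.095 zmax 0.239
side0.npz 120 minR 0.086 zmax 0.174
side0.npz 140 minR 0.087 zmax 0.172
time_s: 27.7
tcp_pos: [0.4223, -0.1507, 0.3279]
time_s: 28.2
tcp_pos: [0.4234, -0.1493, 0.3284]
shift [0.0913, 0.1703, -0.0015] turn [0.1, 0.12, -2.1] |d| 0.193 t 28.2 q [1.0, 1.0, -12.0, -0.0, -78.0, 45.0] w 0.5 F [0.5, -0.8, 0.2]
```

In the tool's units: 0.1703 m is 3.406, 0.126 m is 2.52.

```bash
echo '[0.5,0.44,0.84,0,0,0,6,0.5,0.88,1.68,0,0,0,12,0.5,1.32,2.52,0,0,0,18,0.5,1.826,3.406,0,0,0,24,0.5,1.826,3.406,0,0,0,27,0.5,1.826,3.406,0.8,0,0,27,0.5,1.826,3.406,0.8,0,0,27,0.5,1.826,3.406,0.8,0,0,27]' | python3 -m handwheel|head -2
python3 plan.py .3737 -.336 .0085 20
```

```text
time_s: 29.0
tcp_pos: [0.3745, -0.3362, 0.2895]
shift [-0.0002, 0.0001, 0.281] turn [0.12, 0.05, 0.03] |d| 0.281 t 29.0 q [-23.0, 8.0, -10.0, 0.0, -73.0, 43.0] w 0.499 F [-0.2, -0.6, 1.3]
```

```bash
echo '[0.5,0,0,0.8,0,0,0,0.5,0,0,1.6,0,0,0,0.5,0,0,2.4,0,0,0,0.5,0,0,3.2,0,0,0,0.5,0,0,4,0,0,0,0.5,0,0,4.6,0,0,0,0.5,0,0,4.6,0,0,0,0.5,0,0,4.6,0,0,0]' | python3 -m handwheel
echo '[0.5,0,0,0,0,0,0,0.5,0,0,0,0,0,0]' | python3 -m handwheel|head -2
python3 plan.py .3737 -.336 .0085 20
```

```text
time_s: 29.8
tcp_pos: [0.3766, -0.3369, 0.0613]
ee_rot: [[0.345, -0.939, 0.002], [-0.939, -0.345, -0.002], [0.002, -0.001, -1.0]]
wrist_force: [0.7, 0.1, 0.5]
gripper_width: 0.502
gripper_force: 0.0
time_s: 30.0
tcp_pos: [0.3763, -0.3369, 0.0619]
shift [-0.0019, 0.0023, 0.0534] turn [-0.19, -0.2, 0.09] |d| 0.053 t 30.0 q [-23.0, 21.0, -28.0, 0.0, -40.0, 43.0] w 0.498 F [0.8, -0.1, -0.5]
```

```bash
echo '[0.5,-0.03,0.036,0.4,0,0,0,0.5,-0.03,0.036,0.8,0,0,0,0.5,-0.03,0.036,0.96,0,0,0,0.5,-0.03,0.036,1.05,0,0,0,0.5,-0.03,0.036,1.05,0,0,0,0.5,-0.03,0.036,1.05,0,0,0]' | python3 -m handwheel|grep -v rot
echo '[0,0,0,0,0,0,0,0,0,0,0,0,0,0,0,0,0,0,0,0,0,0,0,0,0,0,0,0,0,0,0,0,0,0,0,0,0,0,0,0,0,0]' | python3 -m handwheel|grep -v rot
```

```text
time_s: 30.6
tcp_pos: [0.3732, -0.3358, 0.008]
wrist_force: [1.4, -0.2, -0.2]
gripper_width: 0.501
gripper_force: 0.0
time_s: 31.2
tcp_pos: [0.3733, -0.3357, 0.0076]
wrist_force: [1.3, 0.7, 2.3]
gripper_width: 0.281
gripper_force: 30.0
```

```bash
echo '[0,0,0,-0.4,0,0,0,0,0,0,-1,0,0,0,0,0,0,-1.8,0,0,0,0,0,0,-2.4,0,0,0,0,0,0,-2.4,0,0,0,0,0,0,-2.4,0,0,0]' | python3 -m handwheel|grep -v rot
python3 - <<'E'
from h import *
c=cap('side'); S=cloud(c); T=sensors.sense()['tcp_pos']
m=(np.hypot(S[...,0]-T[0],S[...,1]-T[1])<.06)&(S[...,2]>.08)&(S[...,2]<.2); r,cc=np.where(m); r0,c0=int(r.mean()),int(cc.mean())
q=S[(np.hypot(S[...,0]-T[0],S[...,1]-T[1])<.06)&(S[...,2]>.1)&(S[...,2]<.135)]; print(q.min(0).round(3),q.max(0).round(3),((q.min(0)+q.max(0))/2).round(3))
cv2.imwrite('pics/p7.png',cv2.resize(c['pixels'][max(0,r0-40):r0+60,max(0,c0-60):c0+60],None,fx=4,fy=4)[...,::-1])
E
python3 plan.py .480 -.397 .12 20
```

```text
time_s: 31.8
tcp_pos: [0.371, -0.3345, 0.1261]
wrist_force: [-0.6, 0.2, -4.7]
gripper_width: 0.282
gripper_force: 29.9
[ 0.334 -0.373  0.119] [ 0.408 -0.3    0.135] [ 0.371 -0.336  0.127]
shift [0.0964, -0.0815, 0.0045] turn [0.16, 0.24, -0.0] |d| 0.126 t 31.9 q [-23.0, 16.0, -25.0, -0.0, -50.0, 43.0] w 0.282 F [-0.6, -0.4, -4.0]
```

View pics/p7.png

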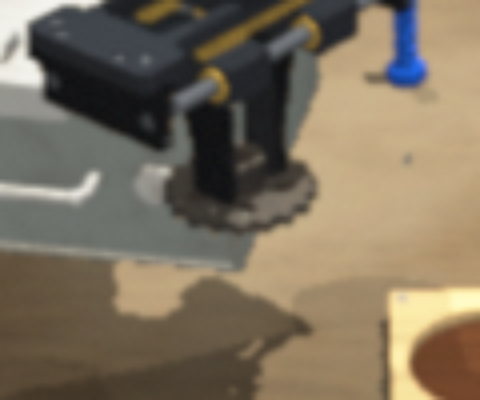

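The sprocket is held level by its hub (crop 240,195). Over to the drive board's large pocket.

In the tool's units: 0.0964 m is 1.928, -0.0815 m is -1.63.

```bash
echo '[0,0.6,-0.5,0,0,0,0,0,1.2,-1,0,0,0,0,0,1.928,-1.63,0,0,0,0,0,1.928,-1.63,0,0,0,0,0,1.928,-1.63,0.8,0,0,0,0,1.928,-1.63,1.2,0,0,0,0,1.928,-1.63,1.2,0,0,0,0,1.928,-1.63,1.2,0,0,0]' | python3 -m handwheel|grep -v rot
python3 plan.py .480 -.397 .018 20
```

```text
time_s: 32.65
tcp_pos: [0.4812, -0.3978, 0.0655]
wrist_force: [0.7, -0.7, -3.0]
gripper_width: 0.28
gripper_force: 29.9
shift [-0.001, 0.0007, 0.0475] turn [0.17, 0.13, 0.08] |d| 0.047 t 32.6 q [-25.0, 30.0, -11.0, 0.0, -49.0, 45.0] w 0.28 F [0.7, -0.7, -3.0]
```

In the tool's units: 0.047 m is 0.94, 0.045 m is 0.9.

```bash
echo '[0,-0.01,0,0.3,0,0,0,0,-0.01,0,0.6,0,0,0,0,-0.01,0,0.8,0,0,0,0,-0.01,0,0.9,0,0,0,0,-0.01,0,0.94,0,0,0,0,-0.01,0,0.94,0,0,0,0,-0.01,0,0.94,0,0,0]' | python3 -m handwheel|grep -v rot
echo '[0,0,0,0,0,0,0,0,0,0,0,0,0,0]' | python3 -m handwheel|grep -v rot
```

```text
time_s: 33.35
tcp_pos: [0.4824, -0.3979, 0.0209]
wrist_force: [0.4, -0.5, -4.2]
gripper_width: 0.28
gripper_force: 29.9
time_s: 33.55
tcp_pos: [0.4822, -0.3977, 0.0206]
wrist_force: [-0.9, -0.4, -4.4]
gripper_width: 0.279
gripper_force: 29.9
```

In the tool's units: 0.003 m is 0.06, 0.002 m is 0.04.

```bash
echo '[0,-0.016,0.03,0.02,0,0,0,0,-0.016,0.03,0.04,0,0,0,0,-0.016,0.03,0.06,0,0,0,0,-0.016,0.03,0.06,0,0,0]' | python3 -m handwheel|grep -v rot
```

```text
time_s: 33.95
tcp_pos: [0.48, -0.3973, 0.0176]
wrist_force: [-2.2, 0.4, 0.3]
gripper_width: 0.281
gripper_force: 30.0
```

In the tool's units: -0.14 m is -2.8, -0.09 m is -1.8.

```bash
echo '[0.5,0,0,0,0,0,0,0.5,0,0,0,0,0,0,0.5,0,0,0,0,0,0,0.5,0,0,0,0,0,0,0.5,0,0,-0.8,0,0,0,0.5,0,0,-1.8,0,0,0,0.5,0,0,-2.8,0,0,0,0.5,0,0,-2.8,0,0,0]' | python3 -m handwheel|grep -v rot
echo '[0.5,0,0,0,0,0,0,0.5,0,0,0,0,0,0]' | python3 -m handwheel|grep -v rot
python3 plan.py .6135 -.340 .15 20 .6135 -.340 .023 20
```

```text
time_s: 34.75
tcp_pos: [0.4846, -0.4003, 0.1663]
wrist_force: [0.4, 0.8, 0.7]
gripper_width: 0.499
gripper_force: 0.0
time_s: 34.95
tcp_pos: [0.4795, -0.3968, 0.156]
wrist_force: [-0.3, -0.5, -0.0]
gripper_width: 0.496
gripper_force: 0.0
shift [-0.0074, -0.1454, 0.0058] turn [0.07, 0.11, 0.04] |d| 0.146 t 35.0 q [-25.0, 25.0, -5.0, -0.0, -60.0, 45.0] w 0.496 F [-0.3, -0.5, -0.0]
shift [-0.0072, -0.1455, 0.1328] turn [0.07, 0.11, 0.04] |d| 0.197 t 35.0 q [-25.0, 25.0, -5.0, -0.0, -60.0, 45.0] w 0.496 F [-0.3, -0.5, -0.0]
```

```bash
echo '[0.5,-0.04,-0.9,0,0,0,0,0.5,-0.08,-1.8,0,0,0,0,0.5,-0.144,-2.91,0,0,0,0,0.5,-0.144,-2.91,0,0,0,0,0.5,-0.144,-2.91,0.8,0,0,0,0.5,-0.144,-2.91,1.2,0,0,0,0.5,-0.144,-2.91,1.2,0,0,0,0.5,-0.144,-2.91,1.2,0,0,0]' | python3 -m handwheel|grep -v rot
python3 plan.py .6135 -.340 .023 20
python3 - <<'E'
from h import *
c=cap('top'); P=cloud(c)
for n,x,y,lo,hi,r in(('hub',.478,-.400,.024,.06,.03),('disc',.478,-.4,.0,.06,.05)):
    m=(np.hypot(P[...,0]-x,P[...,1]-y)<r)&(P[...,2]>lo)&(P[...,2]<hi); q=P[m]
    if len(q):print(n,len(q),((q.min(0)+q.max(0))/2).round(4),np.ptp(q,0).round(3),np.percentile(q[:,2],[50,90]).round(4))
c=cap('side');cv2.imwrite('pics/p8.png',cv2.resize(c['pixels'][150:310,230:430],None,fx=3.5,fy=3.5)[...,::-1])
E
```

```text
time_s: 35.75
tcp_pos: [0.6139, -0.3409, 0.0962]
wrist_force: [0.3, 0.3, 0.3]
gripper_width: 0.497
gripper_force: 0.0
shift [-0.001, -0.0001, 0.0732] turn [0.13, 0.05, 0.07] |d| 0.073 t 35.8 q [-16.0, 35.0, 4.0, 0.0, -59.0, 36.0] w 0.497 F [0.3, 0.3, 0.3]
hub 60 [ 0.4781 -0.3982  0.0303] [0.027 0.025 0.011] [0.0295 0.0321]
disc 1071 [ 0.4791 -0.4001  0.0184] [0.097 0.1   0.035] [0.0128 0.0184]
```

View pics/p8.png

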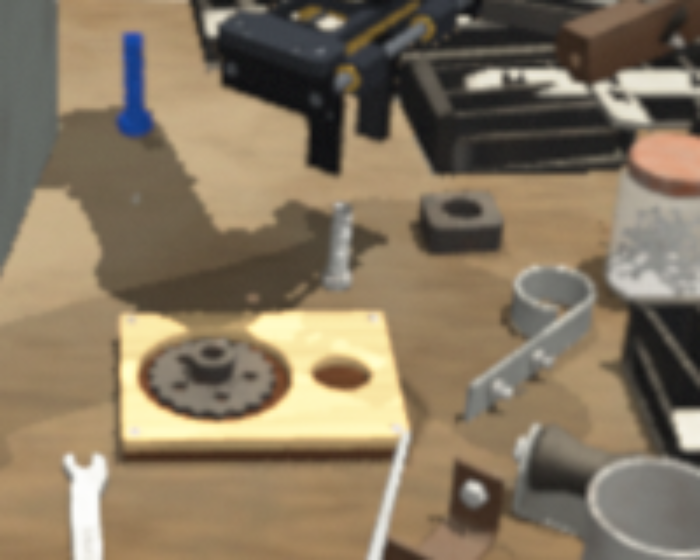

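The sprocket is seated in the large pocket (213,375), and the gripper is above the short bolt (340,245). Descend and grip.

In the tool's units: 0.072 m is 1.44, 0.065 m is 1.3.

```bash
echo '[0.5,-0.01,0,0.6,0,0,0,0.5,-0.01,0,1,0,0,0,0.5,-0.01,0,1.3,0,0,0,0.5,-0.01,0,1.44,0,0,0,0.5,-0.01,0,1.44,0,0,0,0.5,-0.01,0,1.44,0,0,0]' | python3 -m handwheel|grep -v rot
echo '[0,0,0,0,0,0,0,0,0,0,0,0,0,0,0,0,0,0,0,0,0,0,0,0,0,0,0,0,0,0,0,0,0,0,0,0,0,0,0,0,0,0,0,0,0,0,0,0,0,0,0,0,0,0,0,0]' | python3 -m handwheel|grep -v rot
```

```text
time_s: 36.45
tcp_pos: [0.6151, -0.3406, 0.0264]
wrist_force: [0.6, 0.1, -0.2]
gripper_width: 0.502
gripper_force: 0.0
time_s: 37.25
tcp_pos: [0.6141, -0.3403, 0.0253]
wrist_force: [-1.0, -1.2, 2.3]
gripper_width: 0.128
gripper_force: 29.9
```

In the tool's units: -0.07 m is -1.4, -0.1 m is -2.

```bash
echo '[0,0,0,-0.6,0,0,0,0,0,0,-1.4,0,0,0,0,0,0,-2,0,0,0,0,0,0,-2,0,0,0,0,0,0,-2,0,0,0,0,0,0,-2,0,0,0]' | python3 -m handwheel|grep -v rot
python3 plan.py .5436 -.435 .125 20
```

```text
time_s: 37.85
tcp_pos: [0.6132, -0.3395, 0.1231]
wrist_force: [-0.4, 0.6, -0.7]
gripper_width: 0.124
gripper_force: 29.9
shift [0.0658, 0.0981, -0.0019] turn [0.13, 0.16, 0.04] |d| 0.118 t 37.9 q [-16.0, 34.0, 5.0, -0.0, -62.0, 36.0] w 0.124 F [-0.4, 0.6, -0.7]
```

In the tool's units: 0.0981 m is 1.962, 0.066 m is 1.32.

```bash
echo '[0,0.44,0.66,0,0,0,0,0,0.88,1.32,0,0,0,0,0,1.316,1.962,0,0,0,0,0,1.316,1.962,0,0,0,0,0,1.316,1.962,0.8,0,0,0,0,1.316,1.962,1.2,0,0,0,0,1.316,1.962,1.2,0,0,0,0,1.316,1.962,1.2,0,0,0]' | python3 -m handwheel|grep -v rot
python3 plan.py .5436 -.435 .0353 20
python3 - <<'E'
from h import *
c=cap('side');cv2.imwrite('pics/p9.png',cv2.resize(c['pixels'][180:310,230:390],None,fx=4,fy=4)[...,::-1])
E
```

```text
time_s: 38.65
tcp_pos: [0.5447, -0.4354, 0.0642]
wrist_force: [0.5, -0.7, -1.1]
gripper_width: 0.13
gripper_force: 29.9
shift [-0.0007, 0.0008, 0.0289] turn [0.1, 0.05, 0.1] |d| 0.029 t 38.6 q [-25.0, 36.0, 1.0, 0.0, -55.0, 45.0] w 0.13 F [0.5, -0.7, -1.1]
```

View pics/p9.png

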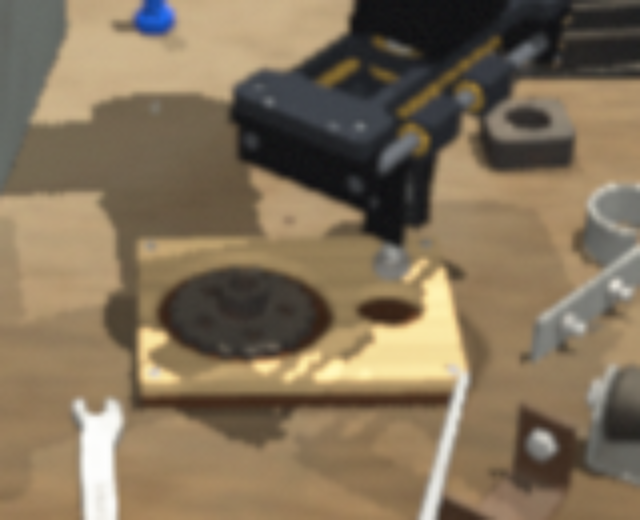

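The bolt hangs at (390,262), above the small pocket (390,310). Lower it.

```bash
echo '[0,-0.014,0.016,0.2,0,0,0,0,-0.014,0.016,0.36,0,0,0,0,-0.014,0.016,0.48,0,0,0,0,-0.014,0.016,0.54,0,0,0,0,-0.014,0.016,0.54,0,0,0,0,-0.014,0.016,0.54,0,0,0,0,-0.014,0.016,0.54,0,0,0]' | python3 -m handwheel|grep -v rot
echo '[0,0,0,0.02,0,0,0,0,0,0,0.04,0,0,0,0,0,0,0.04,0,0,0,0,0,0,0.04,0,0,0]' | python3 -m handwheel|grep -v rot
```

```text
time_s: 39.4
tcp_pos: [0.544, -0.4354, 0.0386]
wrist_force: [0.5, 0.5, -0.6]
gripper_width: 0.128
gripper_force: 29.9
time_s: 39.8
tcp_pos: [0.5437, -0.4352, 0.0361]
wrist_force: [-0.2, 0.7, -1.4]
gripper_width: 0.132
gripper_force: 29.9
```

```bash
echo '[0,0,0,0.02,0,0,0,0,0,0,0.04,0,0,0,0,0,0,0.04,0,0,0,0,0,0,0.04,0,0,0]' | python3 -m handwheel|grep -v rot
```

```text
time_s: 40.2
tcp_pos: [0.544, -0.4355, 0.0353]
wrist_force: [-0.1, 1.0, 5.9]
gripper_width: 0.128
gripper_force: 29.9
```

Contact on the floor. Release, lift straight up, then move away and look.

In the tool's units: -0.15 m is -3, -0.1 m is -2.

```bash
echo '[0.4,0,0,-0.02,0,0,0,0.4,0,0,-0.02,0,0,0,0.4,0,0,-0.02,0,0,0,0.4,0,0,-0.02,0,0,0,0.4,0,0,-0.02,0,0,0,0.4,0,0,-1,0,0,0,0.4,0,0,-2,0,0,0,0.4,0,0,-3,0,0,0]' | python3 -m handwheel|grep -v rot
echo '[0.4,0,0,-1,0,0,0,0.4,0,0,-2,0,0,0,0.4,0,-1,-2,0,0,0,0.4,0,-2,-2,0,0,0,0.4,0,-2.6,-2,0,0,0,0.4,0,-2.6,-2,0,0,0,0.4,0,-2.6,-2,0,0,0,0.4,0,-2.6,-2,0,0,0]' | python3 -m handwheel|grep -v rot
python3 - <<'E'
from h import *
a=cap('side')['pixels'][140:320,210:410]; b=cap('top')['pixels'][180:270,290:390]
cv2.imwrite('pics/p10.png',np.hstack([cv2.resize(a,(500,450)),cv2.resize(b,(300,450))])[...,::-1])
E
```

```text
time_s: 41.0
tcp_pos: [0.5434, -0.4352, 0.1855]
wrist_force: [1.2, -1.0, -1.1]
gripper_width: 0.398
gripper_force: 0.0
time_s: 41.8
tcp_pos: [0.665, -0.3912, 0.2844]
wrist_force: [-0.5, 0.3, 1.1]
gripper_width: 0.399
gripper_force: 0.0
```

View pics/p10.png

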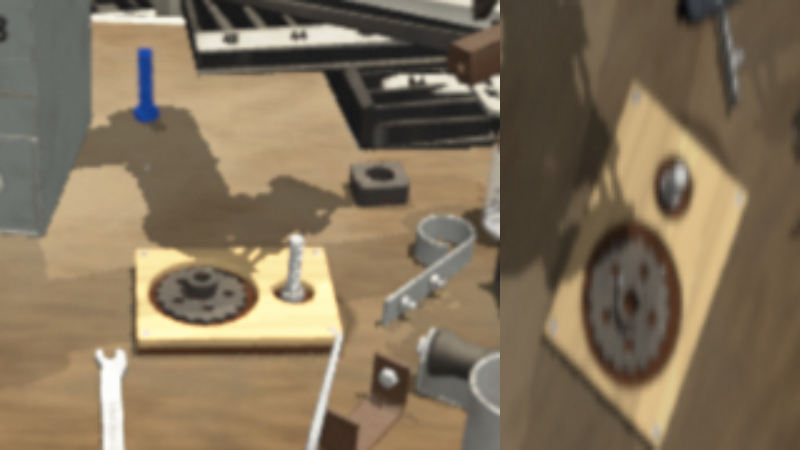

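The sprocket (203,292) and the upright short bolt (295,270) both sit in their pockets. Collar, hook and bracket are undisturbed. Handing in.

```bash
python3 -c "
from station import workorder
print(workorder.finish_job())"
```

```text
the job is handed in; nothing more can be done
None
```

I made up both kits in the order asked and handed the job in at about 42 s of the 141 s allowed. All five parts looked seated in their pockets in the last camera views, and the pipe collar, strap hook and U bracket were left alone; the hand-in gave no verdict.

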